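# Swing the lamp aside and hold the nursery tray up level

### The job

Swing the lamp's arm to either side until its shade is well clear of the tray, leaving the tray where it stands meanwhile. Then take the steel tray by its wooden handle grip and lift it, with everything still in it, about 10 cm off the dresser so that the top can be wiped underneath, keeping it level all the way and leaving the other things on the dresser alone. Finish while holding it there, level and steady: do not put it down or let go.

Things in the scene. Friction and masses are not known exactly. Their poses are not given: they have to be found in the camera images.
- tray: loose rectangular stainless steel tray, 160 mm along its x, 240 mm along its y, rim 22 mm high, walls and floor 3 mm, about 0.45 kg (about 0.7 kg with its load). A rigid upright bail spans it lengthwise: at the middle of each short side (y = +-120 mm) a flat upright, joined by a steel bar at the top that runs along the tray's y, 116 mm above the underside. Origin: centre of the underside; z up
- tray_grip (a point): centre of the wooden grip in the middle of the bail's top bar, 116 mm above the tray's underside; the grip is 100 mm long (along the tray's y), 18 mm thick (along the tray's x) and 22 mm high; axes as the tray's
- case: round lavender plastic travel case with a small press button, 58 mm diameter, 48 mm high, about 0.1 kg, loose in the tray; origin: centre of its underside
- eggcup: white ceramic egg cup standing upside down, 50 mm diameter, 63 mm high, loose in the tray; origin: centre of its lower face as it stands, z up
- pacifier: yellow pacifier lying with its teat up, 42 mm diameter, 41 mm high, loose in the tray; origin: centre of its lower face
- cover: clear plastic pacifier cover, a small open cup, 48 mm diameter, 34 mm high, loose in the tray; origin: centre of its underside
- lamp: lamp, fixed to the dresser: round base of 110 mm diameter and 18 mm height with an upright post of 18 mm diameter, beyond the tray as seen from the robot. A level arm at the top of the post (its axis 246 mm above the dresser, 12 mm thick, 210 mm from post to shade) swings about the post; the hub's top is at 259 mm. Origin: centre of the base's underside, on the swing axis; z up
- lamp_arm (a joint): angle of the lamp's arm about the post's vertical axis, rad: 0 = arm along the lamp's -x, growing anticlockwise seen from above (the shade moves to the lamp's -y); range -1.6 to 1.6; light friction (about 1 N at the shade), stays where it is left
- lamp_knob (a point): grip point on the upright round knob on top of the lamp's shade, on the shade's axis, 275 mm above the dresser and 210 mm from the post's axis; the knob is 16 mm in diameter and stands from 252 to 290 mm above the dresser. Below it the conical shade, 80 mm in diameter at its lower rim, hangs down to 188 mm
- lamp_hinge (a point): point on the swing axis (vertical) at the height of the knob's grip point, 275 mm above the dresser
- spoon: short wooden spoon, 150 mm, lying on the dresser to the left of the tray, to be left alone
- jar: glass jar, 56 mm diameter, 75 mm high, on the dresser to the right of the tray, to be left alone
- cream: flat white cream tub, 62 mm diameter, 36 mm high, on the dresser to the right of the tray, to be left alone
Mind the look-alikes: they are no part of the job. Leave any blue or green look-alike of the case alone.

How it is judged:
On the way, in this order (a step that is already met when the one before it is completed fails the run):
1. the lamp's shade is swung clear of the tray, the tray still in its place ((x of lamp_knob in the frame of tray above 0.12 m or x of lamp_knob in the frame of tray below -0.12 m or y of lamp_knob in the frame of tray above 0.16 m or y of lamp_knob in the frame of tray below -0.16 m) and distance of tray from where it was at the start of the episode below 0.03 m), for 0.2 s.
2. the tray is lifted clear of the dresser by the gripper, level (height (world z) of tray between 0.06 and 0.16 m and angle between tray's own z axis and vertical below 0.12 rad and contact force between tray and the fingers above 2 N and contact force between tray and lamp below 0.2 N and contact force between tray and spoon below 0.2 N and contact force between tray and jar below 0.2 N and contact force between tray and cream below 0.2 N), for 0.5 s.
At the end, for the whole second after the job is handed in: Gripper holds the tray 60 to 160 mm above the dresser, tilt under 0.12 rad, under 20 mm/s and 0.12 rad/s, touching neither lamp nor bystanders; its four things are in it; lamp knob over 120 mm from the tray centre along its x or over 160 mm along its y (all of step 2 and linear speed of tray below 0.02 m/s and angular speed of tray below 0.12 rad/s and (x of lamp_knob in the frame of tray above 0.12 m or x of lamp_knob in the frame of tray below -0.12 m or y of lamp_knob in the frame of tray above 0.16 m or y of lamp_knob in the frame of tray below -0.16 m) and x of case in the frame of tray between -0.082 and 0.082 m and y of case in the frame of tray between -0.122 and 0.122 m and z of case in the frame of tray between -0.005 and 0.06 m and x of eggcup in the frame of tray between -0.082 and 0.082 m and y of eggcup in the frame of tray between -0.122 and 0.122 m and z of eggcup in the frame of tray between -0.005 and 0.06 m and x of pacifier in the frame of tray between -0.082 and 0.082 m and y of pacifier in the frame of tray between -0.122 and 0.122 m and z of pacifier in the frame of tray between -0.005 and 0.06 m and x of cover in the frame of tray between -0.082 and 0.082 m and y of cover in the frame of tray between -0.122 and 0.122 m and z of cover in the frame of tray between -0.005 and 0.06 m); the arm keeps its last pose, push and grip.
It fails at once if the tray is tipped by more than 0.3 rad (angle between tray's own z axis and vertical above 0.3 rad).
It fails at once if the spoon is moved by more than 30 mm (distance of spoon from where it was at the start of the episode above 0.03 m).
It fails at once if the jar is moved by more than 30 mm (distance of jar from where it was at the start of the episode above 0.03 m).
It fails at once if the cream is moved by more than 30 mm (distance of cream from where it was at the start of the episode above 0.03 m).
It also fails if it takes over 51 s, if anything falls off the work surface, if the arm or the gripper's body presses on something with over 40 N, if the wrist force passes 120 N, or if a joint passes its speed limit or range.

### The arm

A 7-joint arm with a two-finger parallel gripper is mounted at the origin on the work surface. World frame = base frame: x ahead of the robot, y to its left, z up, the work surface at z = 0. Lengths are in m, angles in rad, forces in N, time in s.
With the tool pointing down it reaches from about 0.35 to 0.9 m from the base axis. Payload 8.1 kg.
Tool frame: the origin (TCP) lies at the very end of the fingers, on their centre line; the grasp point (between the pads) lies 19 mm behind it; z points along the fingers, y is the line along which they close (so a half turn about z gives the same grasp; the last joint's range is limited). The gripper opens to 92 mm and grips with 3 to 60 N. Pads are 19 mm wide; open, the fingers measure 130 mm over their backs; the gripper's body (75 mm by 190 mm) begins 47 mm behind the grasp point.
Start: joints at [-1.389, 0.434, 0.025, 1.573, -0.012, 1.134, -0.075], TCP at [0.176, 0.6, 0.227] pointing down, gripper open.
Joint ranges: [-2.62, 2.62], [-0.44, 2.09], [-1.27, 1.32], [0.08, 2.57], [-1.32, 4.46], [0.12, 2], [-2.74, 2.74]. Speed limits (rad/s): [2.22, 2.22, 3.01, 3.01, 3.14, 3.14, 3.14].

### API

Orientations are given as a rotation vector (axis times angle).
In Python, from cell import arm gives the robot as it stands.
- The arm moves only by the shell command python3 -m pendant 'ROWS' [FORCE]. ROWS is a JSON object of lists of equal length, an entry for each row: "slide": the shift along the tool's x, y, z in units of 0.3 m (1.0 is 0.3 m), a list of three; "dr": the turn, a rotation vector about the tool's x, y, z in units of 0.12 rad (1.0 is 0.12 rad), a list of three; "claw": the opening, from 0 (shut) to 1 (fully open). In form: {"slide": [[tx, ty, tz], ...], "dr": [[ax, ay, az], ...], "claw": [claw, ...]}. A call has 1 to 10 rows; each row shifts and turns the commanded pose from where the row before left it, along the tool's axes as they then stand; what a row does not reach is not made up. A row lasts 1/10 s, in which the tool goes at most 50 mm and 8.59 degrees, less where a joint would pass 70% of its speed; a pose out of reach is approached as far as the arm can. A call with a number of a shift or a turn outside -1 to 1 is refused whole. A call with a gripper value outside its range is refused whole. The fingers move at their own pace and stop on an object; FORCE is the grip in N (left out, the last holds). Time passes only in rows, so rows that do not move let the fingers close. It gives the time, the measured TCP pose, the force, the opening and the grip force at its end, in the units of the state.
- arm.observe(): the state, without advancing time (a new reading comes with each control period).
- arm.get_image(name): name is "scene" or "top" or "wrist"; returns the picture (400x640x3 uint8, red, green, blue); there is no depth.
- arm.calibration(name): a dict with "K" (3x3 intrinsics, pixels), "xyz" and "orientation" of the camera in the world. Camera axes: x right, y up, looking along -z (the intrinsics and any distortion apply to the point x, -y, -z); pixel columns grow to the right and rows downward; lengths in m; the calibration is good to about 2 mm. A picture is of the moment at which its call begins: read the wrist's pose just before it. calibration takes no time and is no camera call; for the wrist camera it gives the pose at the moment of the call.
- arm.sign_off(): hands the job in; it is judged then, once.
The state is a dict: "clock": time; "joints": joint angles; "dq": joint speeds; "joint_efforts": joint torques, N m; "position": TCP position; "ee_rot": TCP orientation; "force": force on the tool from outside, world axes, zero at the start; "ft_torque": the same for the moment, N m; "width": opening from 0.0 (shut) to 1.0 (fully open); "gripper_force": force on a finger pad.
Only numpy, scipy, OpenCV 4.12 (cv2) and the standard library are available. Lean on these libraries where they do the work, as an engineer would, in place of code of your own. Each camera call takes 0.05 s, during which the arm holds its last target. There are 200 camera calls.

## Working session

There is one attempt and no reset: what is moved stays moved. The work goes in short steps, Python scripts to look and compute and a shell command to move; the robot and the scene stay as the last step left them, time stands still between calls to the robot, and variables do not carry over. Pictures are saved under pics/ and viewed, at most 10 in all, crops included, and the job is handed in when it is done.

```bash
mkdir -p pics && python3 - <<'E'
from cell import arm
import cv2
for n in("scene","top"):
    cv2.imwrite(f"pics/{n}0.png",arm.get_image(n)[:,:,::-1])
    c=arm.calibration(n);print(n,c)
print(arm.observe())
E
```

```text
scene {'K': array([[369.34021201,   0.        , 317.21683942],
       [  0.        , 369.34021201, 199.23063562],
       [  0.        ,   0.        ,   1.        ]]), 'xyz': array([1.19716934, 0.40499069, 0.69137067]), 'orientation': array([0.54470953, 1.03336132, 1.95511408])}
top {'K': array([[380.96802282,   0.        , 315.43607186],
       [  0.        , 380.96802282, 203.31935191],
       [  0.        ,   0.        ,   1.        ]]), 'xyz': array([0.3835434 , 0.01824307, 1.18659681]), 'orientation': array([ 0.11881742, -0.12322849, -1.56945711])}
{'clock': 0.1, 'joints': array([-1.38859055,  0.43515593,  0.02494312,  1.57397502, -0.01159498,
        1.13403097, -0.07509819]), 'dq': array([-0.00100392, -0.00263766,  0.00047026, -0.00337474,  0.00025043,
       -0.00013896, -0.00143191]), 'joint_efforts': array([ 2.73765399e-03, -6.69116664e+01,  9.87879708e-01, -3.15141070e+01,
       -6.04907982e-02,  3.73683544e-02,  4.24330813e-05]), 'position': array([0.17551392, 0.599375  , 0.2260335 ]), 'ee_rot': array([-4.45908037e-01, -3.10970320e+00,  2.23393115e-03]), 'force': array([-0.32169103,  0.48285293,  0.23615945]), 'ft_torque': array([ 0.01029096, -0.01212904,  0.03263929]), 'gripper_force': 0.0, 'width': 0.9966949658198507}
```

View pics/scene0.png

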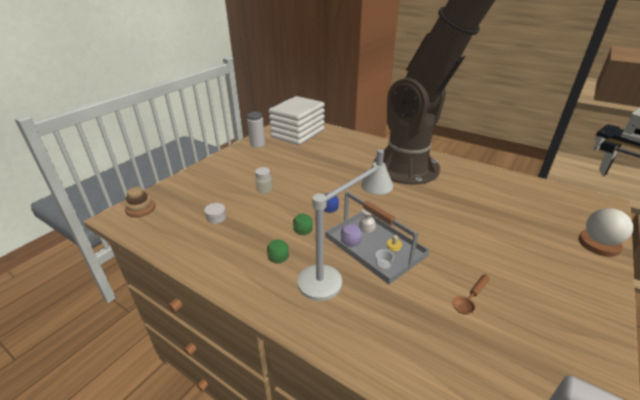

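View pics/top0.png

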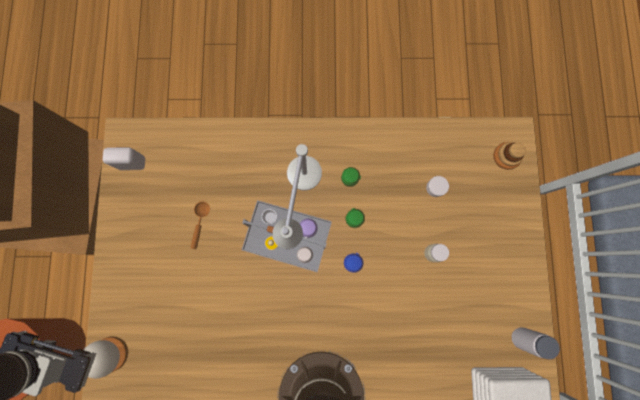

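The scene view shows the lamp (base 320,283; hub 320,200; knob 380,157), with its shade over the robot side of the tray (centre about 377,243) and the wooden grip at (379,212). The top view shows the hub at (302,150), the knob at (286,232) and the tray corners near (259,202), (330,220), (319,271) and (243,251).

Case candidates: lavender at (308,228) in the top view, green at (351,176) and (355,218), blue at (353,263). The lavender one in the tray fits the description. I'll confirm this in a crop.

```bash
cat > h.py <<'E'
from cell import arm
import numpy as np,cv2
from scipy.spatial.transform import Rotation as R
def plane(n,px,z,c=None):
    c=c or arm.calibration(n);K=c["K"]
    d=np.array([(px[0]-K[0,2])/K[0,0],-(px[1]-K[1,2])/K[1,1],-1.])
    d=R.from_rotvec(c["orientation"]).apply(d);o=np.array(c["xyz"])
    return o+d*(z-o[2])/d[2]
def proj(n,p):
    c=arm.calibration(n);K=c["K"];q=R.from_rotvec(c["orientation"]).inv().apply(np.array(p)-c["xyz"])
    return np.array([K[0,2]+K[0,0]*q[0]/-q[2],K[1,2]-K[1,1]*q[1]/-q[2]])
E
python3 - <<'E'
from h import *
t=cv2.imread("pics/top0.png");s=cv2.imread("pics/scene0.png")
a=cv2.resize(t[135:285,230:370],None,fx=4,fy=4,interpolation=cv2.INTER_CUBIC)
b=cv2.resize(s[140:290,310:440],None,fx=4,fy=4,interpolation=cv2.INTER_CUBIC)
cv2.imwrite("pics/a.png",a);cv2.imwrite("pics/b.png",b)
print("hub",plane("top",(302,150),.259),"knob",plane("top",(286,232),.29))
print("hub s",plane("scene",(320,198),.259),"knob s",plane("scene",(380,152),.29))
for p in [(259,202),(330,220),(319,271),(243,251)]:print(plane("top",p,.022))
print("grip s",plane("scene",(379,212),.116))
E
```

```text
hub [0.66356227 0.04900204 0.259     ] knob [0.45460203 0.08500008 0.29      ]
hub s [0.66807387 0.05559691 0.259     ] knob s [0.4682683  0.09319157 0.29      ]
[0.56886373 0.18936748 0.022     ]
[ 0.51245264 -0.0298771   0.022     ]
[0.35818765 0.00449724 0.022     ]
[0.41846232 0.2347981  0.022     ]
grip s [0.4629463  0.10492122 0.116     ]
```

View pics/a.png

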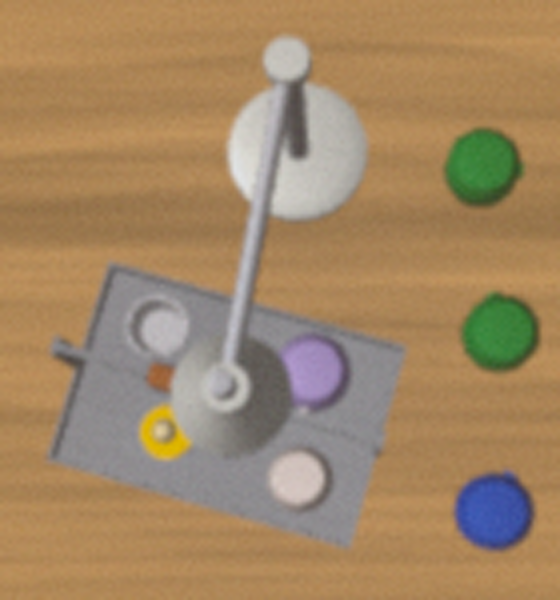

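View pics/b.png

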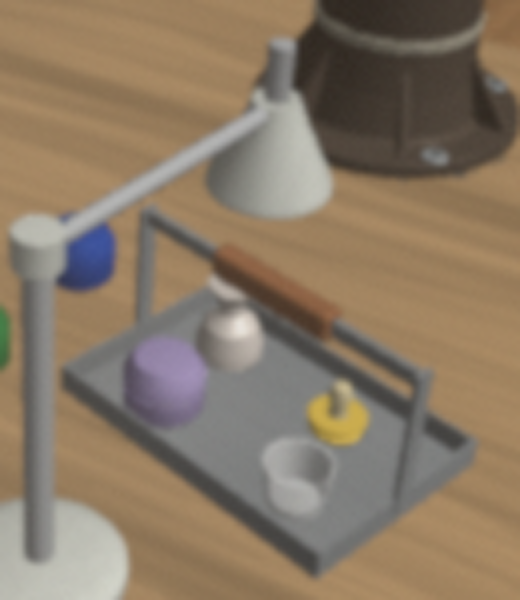

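The crops confirm that the lavender case is in the tray, right of the shade in the top view. The green and blue look-alikes are outside it. The grip centre in the scene crop is at about (282,288). The bail's top bar ends at (148,213) and (422,376).

```bash
python3 - <<'E'
from h import *
T=lambda x,y:(x/4+229.6,y/4+134.6)
S=lambda x,y:(x/4+309.6,y/4+139.6)
P=lambda n,p,z:print(n,plane(n,p,z).round(4))
print("hub");P("top",T(287,58),.259);P("scene",S(37,230),.259)
print("knob");P("top",T(222,380),.29);P("scene",S(283,43),.29)
c=[plane("top",T(*p),.022) for p in [(113,265),(405,347),(349,547),(52,459)]]
m=np.mean(c,0);print("tray centre",m.round(4),[np.linalg.norm(c[i]-c[i-1]).round(3) for i in range(4)])
u=(c[0]+c[3]-c[1]-c[2])[:2];print("tray y dir deg",np.degrees(np.arctan2(u[1],u[0])))
v=(c[0]+c[1]-c[2]-c[3])[:2];print("tray x dir deg",np.degrees(np.arctan2(v[1],v[0])))
cs=[plane("scene",S(*p),.022) for p in [(317,558),(65,373),(474,445)]]
print("scene corners",np.round(cs,3), "centre",((cs[1]+cs[2])/2).round(4))
print("grip");P("scene",S(282,285),.122)
print("bar ends");P("scene",S(148,213),.116);P("scene",S(422,376),.116);P("top",T(60,347),.116)
for n,p,z in [("spoon",(196,235),.01),("spoon2",(202,209),.01),("jar",(438,253),.075),("cream",(438,186),.036)]:print(n,plane("top",p,z).round(3))
o=arm.observe();print(R.from_rotvec(o["ee_rot"]).as_matrix().round(3))
E
```

```text
hub
top [0.6659 0.0506 0.259 ]
scene [0.6666 0.0518 0.259 ]
knob
top [0.4603 0.0872 0.29  ]
scene [0.4601 0.0902 0.29  ]
tray centre [0.4653 0.1019 0.022 ] [np.float64(0.155), np.float64(0.234), np.float64(0.157), np.float64(0.235)]
tray y dir deg 73.85307202536681
tray x dir deg -16.08910346112437
scene corners [[ 0.579  0.197  0.022]
 [ 0.515 -0.026  0.022]
 [ 0.429  0.241  0.022]] centre [0.472  0.1075 0.022 ]
grip
scene [0.4645 0.1082 0.122 ]
bar ends
scene [ 0.4305 -0.0113  0.116 ]
scene [0.4949 0.2164 0.116 ]
top [0.4987 0.215  0.116 ]
spoon [0.468 0.383 0.01 ]
spoon2 [0.549 0.368 0.01 ]
jar [ 0.41  -0.34   0.075]
cream [ 0.616 -0.363  0.036]
[[-0.96   0.281 -0.   ]
 [ 0.281  0.96  -0.001]
 [-0.    -0.001 -1.   ]]
```

Two-view checks agree:

| Point | Position (m) | Check |
|---|---|---|
| Hub | (.666, .051) | seen in both views |
| Knob | (.460, .089) | 0.21 m from the hub, as given |
| Tray | (.466, .105) | its y axis points at 74° |

The tool's y axis is already at 74°, which is tangential to the lamp's swing. I'll cage the knob with half-open fingers and swing it to the robot's right (-y).

```bash
python3 -m pendant '{"slide":[[0,0,-0.15],[0,0,-0.15],[0,0,-0.15],[-0.1,-0.0975,0],[-0.1,-0.0975,0],[-0.1,-0.0975,0],[-0.1,-0.0975,0],[-0.1,-0.0975,0],[-0.1,-0.0975,0],[-0.1,-0.0975,0]],"dr":[[0,0,0],[0,0,0],[0,0,0],[0,0,0],[0,0,0],[0,0,0],[0,0,0],[0,0,0],[0,0,0],[0,0,0]],"claw":[0.5,0.5,0.5,0.5,0.5,0.5,0.5,0.5,0.5,0.5]}' 10
python3 -m pendant '{"slide":[[-0.1,-0.0975,0],[-0.1,-0.0975,0],[-0.1,-0.0975,0],[-0.1,-0.0975,0],[-0.1,-0.0975,0],[-0.1,-0.0975,0],[0,0,0],[0,0,0]],"dr":[[0,0,0],[0,0,0],[0,0,0],[0,0,0],[0,0,0],[0,0,0],[0,0,0],[0,0,0]],"claw":[0.5,0.5,0.5,0.5,0.5,0.5,0.5,0.5]}'
cat > d.py <<'E'
import sys
from h import *
o=arm.observe();r=R.from_rotvec(o["ee_rot"]);m=r.as_matrix()
g=np.array([float(v) for v in sys.argv[1:4]])
print("t",o["clock"],"pos",o["position"].round(4),"yaw(y)",np.degrees(np.arctan2(m[1,1],m[0,1])).round(2),"z",m[:,2].round(3),"F",o["force"].round(1),"w",o["width"].round(2),"slide units",(r.inv().apply(g-o["position"])/.3).round(3))
E
python3 d.py .460 .089 .36
```

```text
clock: 1.1
position: [0.3201, 0.3425, 0.3615]
ee_rot: [-0.446, -3.11, 0.0]
force: [1.3, 0.4, 0.2]
width: 0.499
gripper_force: 0.0
clock: 1.9
position: [0.4431, 0.1245, 0.3615]
ee_rot: [-0.45, -3.109, 0.0]
force: [0.1, 0.1, -0.8]
width: 0.499
gripper_force: 0.0Traceback (most recent call last):
  File "d.py", line 5, in <module>
    print("t",o["clock"],"pos",o["position"].round(4),"yaw(y)",np.degrees(np.arctan2(m[1,1],m[0,1])).round(2),"z",m[:,2].round(3),"F",o["force"].round(1),"w",o["width"].round(2),"slide units",(r.inv().apply(g-o["position"])/.3).round(3))
                                                                                                                                                              ^^^^^^^^^^^^^^^^
AttributeError: 'float' object has no attribute 'round'
```

```bash
sed -i 's/o\["width"\].round(2)/round(float(o["width"]),3),"gf",o["gripper_force"]/' d.py
python3 -m pendant '{"slide":[[-0.044,-0.049,0],[-0.044,-0.049,0],[0,0,0],[0,0,0.082],[0,0,0.082],[0,0,0.082],[0,0,0.082],[0,0,0]],"dr":[[0,0,0],[0,0,0],[0,0,0],[0,0,0],[0,0,0],[0,0,0],[0,0,0],[0,0,0]],"claw":[0.5,0.5,0.5,0.5,0.5,0.5,0.5,0.5]}'
python3 d.py .460 .089 .263
python3 - <<'E'
from h import *
cv2.imwrite("pics/w1.png",arm.get_image("wrist")[:,:,::-1])
E
```

```text
clock: 2.7
position: [0.4576, 0.091, 0.2607]
ee_rot: [-0.442, -3.105, 0.004]
force: [0.1, 0.2, 1.2]
width: 0.501
gripper_force: 0.0
t 2.7 pos [0.4576 0.091  0.2607] yaw(y) 73.81 z [-0.005 -0.002 -1.   ] F [0.1 0.2 1.2] w 0.501 gf 0.0 slide units [-0.01  -0.004 -0.008]
```

View pics/w1.png

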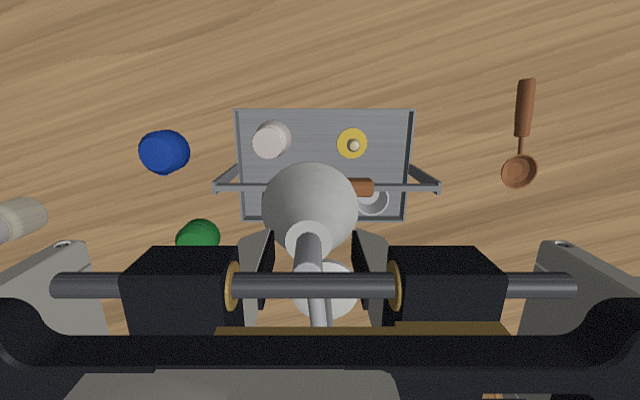

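The wrist view shows the knob and shade top (about 310,240) between the two fingers (265 and 360). The bail is level in the image, so the tray's yaw is confirmed. I'll swing along the arc.

```bash
python3 -m pendant '{"slide":[[-0.006,-0.042,0],[-0.006,-0.042,0],[-0.006,-0.042,0],[-0.006,-0.042,0],[-0.006,-0.042,0],[-0.006,-0.042,0],[-0.006,-0.042,0],[-0.006,-0.042,0],[-0.006,-0.042,0],[-0.006,-0.042,0]],"dr":[[0,0,-0.5],[0,0,-0.5],[0,0,-0.5],[0,0,-0.5],[0,0,-0.5],[0,0,-0.5],[0,0,-0.5],[0,0,-0.5],[0,0,-0.5],[0,0,-0.5]],"claw":[0.5,0.5,0.5,0.5,0.5,0.5,0.5,0.5,0.5,0.5]}'
python3 d.py .494 -.07 .262
```

```text
clock: 3.75
position: [0.4767, -0.0341, 0.2649]
ee_rot: [-0.498, 3.1, 0.001]
force: [-1.1, -0.1, 0.7]
width: 0.497
gripper_force: 0.4
t 3.75 pos [ 0.4767 -0.0341  0.2649] yaw(y) 108.27 z [ 0.002  0.001 -1.   ] F [-1.1 -0.1  0.7] w 0.497 gf 0.37908892147243023 slide units [-0.017 -0.132  0.01 ]
```

```bash
python3 -m pendant '{"slide":[[-0.006,-0.042,0],[-0.006,-0.042,0],[-0.006,-0.042,0],[-0.006,-0.042,0],[-0.006,-0.042,0],[-0.006,-0.042,0],[-0.006,-0.042,0],[-0.006,-0.042,0],[-0.006,-0.042,0],[-0.006,-0.042,0]],"dr":[[0,0,-0.5],[0,0,-0.5],[0,0,-0.5],[0,0,-0.5],[0,0,-0.5],[0,0,-0.5],[0,0,-0.5],[0,0,-0.5],[0,0,-0.5],[0,0,-0.5]],"claw":[0.5,0.5,0.5,0.5,0.5,0.5,0.5,0.5,0.5,0.5]}'
python3 -m pendant '{"slide":[[-0.006,-0.042,0],[-0.006,-0.042,0],[-0.006,-0.042,0],[-0.006,-0.042,0],[0,0,0],[0,0,0],[0,0,0]],"dr":[[0,0,-0.5],[0,0,-0.5],[0,0,-0.5],[0,0,-0.5],[0,0,0],[0,0,0],[0,0,0]],"claw":[0.5,0.5,0.5,0.5,0.5,0.5,0.5]}'
python3 d.py .6 -.15 .262
```

```text
clock: 4.75
position: [0.5605, -0.1274, 0.2648]
ee_rot: [-1.393, 2.815, -0.0]
force: [-1.3, -0.4, -0.5]
width: 0.499
gripper_force: 0.4
clock: 5.45
position: [0.6052, -0.1491, 0.2638]
ee_rot: [1.712, -2.633, 0.001]
force: [-0.3, 0.0, -0.6]
width: 0.506
gripper_force: 0.0
t 5.45 pos [ 0.6052 -0.1491  0.2638] yaw(y) 156.07 z [-0.    -0.001 -1.   ] F [-0.3  0.  -0.6] w 0.506 gf 0.0 slide units [0.01  0.015 0.006]
```

```bash
python3 -m pendant '{"slide":[[0,0,-0.05],[0,0,-0.1],[0,0,-0.1],[0,0,-0.1],[0,0,-0.05],[0,0,0]],"dr":[[0,0,0],[0,0,0],[0,0,0],[0,0,0],[0,0,0],[0,0,0]],"claw":[0.5,0.5,0.5,0.5,0.5,0.5]}'
python3 - <<'E'
from h import *
t=arm.get_image("top")[:,:,::-1];s=arm.get_image("scene")[:,:,::-1]
cv2.imwrite("pics/t2.png",t);cv2.imwrite("pics/s2.png",s)
a=cv2.resize(t[140:290,225:425],None,fx=4,fy=4,interpolation=cv2.INTER_CUBIC)
cv2.imwrite("pics/a2.png",a)
for n,i,(r0,r1,c0,c1) in (("top",t,(190,280,235,340)),("scene",s,(190,235,350,410))):
    h=cv2.cvtColor(np.ascontiguousarray(i),cv2.COLOR_BGR2HSV)[r0:r1,c0:c1]
    m=((h[...,0]<14)&(h[...,1]>130)&(h[...,2]<175)).astype(np.uint8)
    k,l,st,ce=cv2.connectedComponentsWithStats(m)
    for j in range(1,k):
        if st[j,4]>25:print(n,st[j],ce[j]+[c0,r0],plane(n,ce[j]+[c0,r0],.122).round(4))
E
```

```text
clock: 6.05
position: [0.6063, -0.1482, 0.3862]
ee_rot: [-1.714, 2.63, -0.006]
force: [0.2, 0.0, -0.9]
width: 0.501
gripper_force: 0.0
scene [31 21 12  9 28] [386.17857143 214.64285714] [0.4709 0.1284 0.122 ]
```

View pics/a2.png

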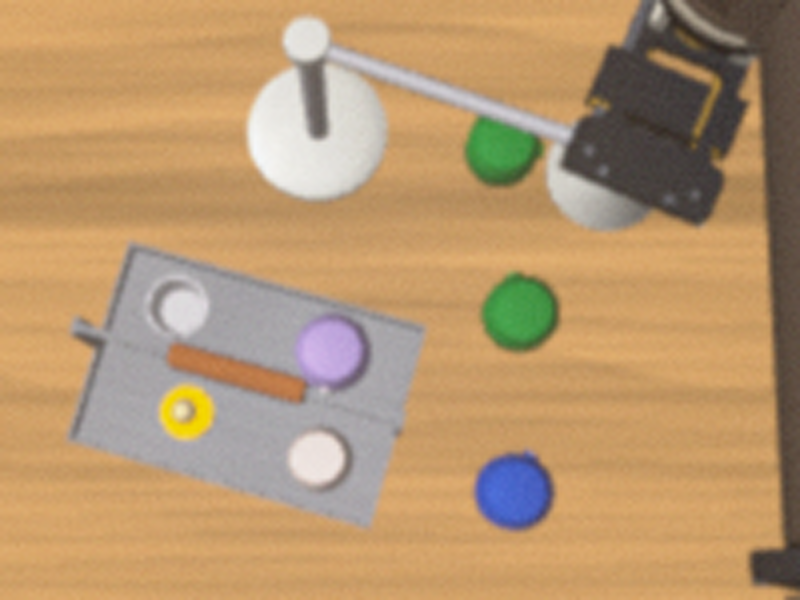

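The lamp's shade is clear of the tray, under the gripper at about (600,180) in the crop. The grip is fully visible from (170,357) to (303,391) in the crop, centre (236,374), and the tray hasn't moved.

```bash
python3 - <<'E'
from h import *
T=lambda x,y:(x/4+224.6,y/4+139.6)
a,b=plane("top",T(169,357),.127),plane("top",T(304,391),.127)
print(a.round(4),b.round(4),np.linalg.norm(a-b),((a+b)/2).round(4),np.degrees(np.arctan2(*(a-b)[1::-1])))
c=np.mean([plane("top",T(*p),.022) for p in [(133,245),(424,328),(368,526),(72,438)]],0);print("tray",c.round(4))
for n,p,z in [("case",(330,350),.051),("egg",(318,459),.066),("cover",(178,306),.037),("pac",(186,411),.044)]:
    q=plane("top",T(*p),z)-(a+b)/2; y=np.array([np.cos(1.29),np.sin(1.29)]);print(n,"y",(q[:2]@y).round(3),"x",(q[0]*y[1]-q[1]*y[0]).round(3))
E
python3 d.py .466 .1 .386
```

```text
[0.4764 0.1505 0.127 ] [0.4526 0.0565 0.127 ] 0.09703340787839598 [0.4645 0.1035 0.127 ] 75.78795802184344
tray [0.4655 0.1023 0.022 ]
case y -0.055 x 0.04
egg y -0.069 x -0.04
cover y 0.066 x 0.042
pac y 0.036 x -0.033
t 6.15 pos [ 0.6053 -0.1485  0.3829] yaw(y) 156.18 z [-0.    -0.001 -1.   ] F [-0.7 -0.3 -0.1] w 0.501 gf 0.0 slide units [-0.57   0.759 -0.011]
```

```bash
python3 -m pendant '{"slide":[[0,0,0],[0,0,0],[-0.083,0.084,0],[-0.083,0.084,0],[-0.083,0.084,0],[-0.083,0.084,0],[-0.083,0.084,0],[-0.083,0.084,0],[-0.083,0.084,0],[-0.083,0.084,0]],"dr":[[0,0,-0.6],[0,0,-0.6],[0,0,0],[0,0,0],[0,0,0],[0,0,0],[0,0,0],[0,0,0],[0,0,0],[0,0,0]],"claw":[0.5,0.5,0.5,0.5,1,1,1,1,1,1]}'
python3 -m pendant '{"slide":[[0,0,0],[0,0,0]],"dr":[[0,0,0],[0,0,0]],"claw":[1,1]}'
python3 d.py .463 .098 .2
```

```text
clock: 7.15
position: [0.4632, 0.0976, 0.3818]
ee_rot: [1.898, -2.501, -0.001]
force: [-0.4, 0.6, 0.9]
width: 0.968
gripper_force: 0.0
clock: 7.35
position: [0.4641, 0.097, 0.3823]
ee_rot: [1.9, -2.499, 0.0]
force: [-0.8, -1.1, -1.0]
width: 0.999
gripper_force: 0.0
t 7.35 pos [0.4641 0.097  0.3823] yaw(y) 164.5 z [-0.001 -0.001 -1.   ] F [-0.8 -1.1 -1. ] w 0.999 gf 0.0 slide units [-0.003  0.004  0.608]
```

```bash
python3 -m pendant '{"slide":[[0,0,0.1],[0,0,0.1],[0,0,0.1],[0,0,0.1],[0,0,0.1],[0,0,0.1],[0,0,0.08],[0,0,0.08],[0,0,0.05],[0,0,0]],"dr":[[0,0,0],[0,0,0],[0,0,0],[0,0,0],[0,0,0],[0,0,0],[0,0,0],[0,0,0],[0,0,0],[0,0,0]],"claw":[1,1,1,1,1,1,1,1,1,1]}'
python3 d.py .463 .098 .097
python3 - <<'E'
from h import *
cv2.imwrite("pics/w3.png",arm.get_image("wrist")[:,:,::-1])
E
```

```text
clock: 8.35
position: [0.4635, 0.0948, 0.1375]
ee_rot: [1.894, -2.5, -0.004]
force: [0.2, 0.3, 0.4]
width: 1.001
gripper_force: 0.0
t 8.35 pos [0.4635 0.0948 0.1375] yaw(y) 164.31 z [-0.005 -0.001 -1.   ] F [0.2 0.3 0.4] w 1.001 gf 0.0 slide units [-0.01   0.004  0.135]
```

View pics/w3.png

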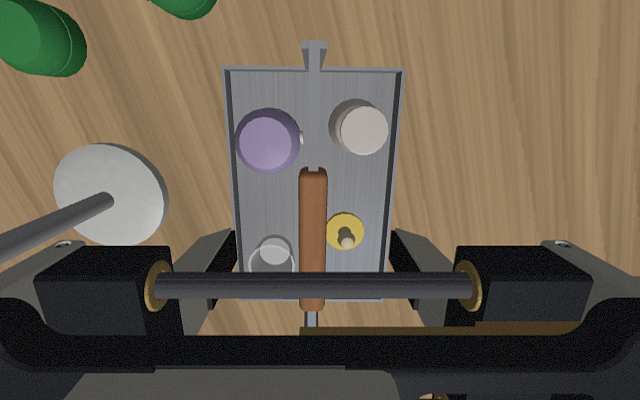

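The grip runs vertically at column 313, centred between the fingers (220 and 405). I'll go down the last 40 mm and close.

```bash
python3 -m pendant '{"slide":[[-0.01,0.004,0.045],[0,0,0.045],[0,0,0.042],[0,0,0],[0,0,0]],"dr":[[0,0,0],[0,0,0],[0,0,0],[0,0,0],[0,0,0]],"claw":[1,1,1,1,1]}'
python3 d.py .463 .098 .097
python3 -m pendant '{"slide":[[0,0,0],[0,0,0],[0,0,0],[0,0,0],[0,0,0],[0,0,0],[0,0,0],[0,0,0],[0,0,0],[0,0,0]],"dr":[[0,0,0],[0,0,0],[0,0,0],[0,0,0],[0,0,0],[0,0,0],[0,0,0],[0,0,0],[0,0,0],[0,0,0]],"claw":[0,0,0,0,0,0,0,0,0,0]}' 50
python3 d.py .463 .098 .097
```

```text
clock: 8.9
position: [0.4643, 0.1001, 0.1004]
ee_rot: [1.9, -2.501, -0.001]
force: [0.4, 0.3, -0.1]
width: 1.004
gripper_force: 0.0
t 8.9 pos [0.4643 0.1001 0.1004] yaw(y) 164.43 z [-0.001 -0.    -1.   ] F [ 0.4  0.3 -0.1] w 1.004 gf 0.0 slide units [0.008 0.002 0.011]
clock: 9.9
position: [0.4649, 0.1, 0.1008]
ee_rot: [-1.899, 2.502, -0.0]
force: [-0.0, -0.5, -6.7]
width: 0.191
gripper_force: 50.0
t 9.9 pos [0.4649 0.1    0.1008] yaw(y) 164.4 z [ 0.  0. -1.] F [-0.  -0.5 -6.7] w 0.191 gf 49.95669186115265 slide units [0.008 0.004 0.013]
```

Width 0.191 × 92 mm ≈ 17.6 mm, which matches the 18 mm grip. I'll lift gently.

```bash
python3 -m pendant '{"slide":[[0,0,-0.01],[0,0,-0.02],[0,0,-0.03],[0,0,-0.03],[0,0,-0.03],[0,0,-0.03],[0,0,-0.03],[0,0,-0.03],[0,0,-0.03],[0,0,-0.03]],"dr":[[0,0,0],[0,0,0],[0,0,0],[0,0,0],[0,0,0],[0,0,0],[0,0,0],[0,0,0],[0,0,0],[0,0,0]],"claw":[0,0,0,0,0,0,0,0,0,0]}'
python3 -m pendant '{"slide":[[0,0,-0.03],[0,0,-0.02],[0,0,-0.01],[0,0,0],[0,0,0],[0,0,0],[0,0,0],[0,0,0],[0,0,0],[0,0,0]],"dr":[[0,0,0],[0,0,0],[0,0,0],[0,0,0],[0,0,0],[0,0,0],[0,0,0],[0,0,0],[0,0,0],[0,0,0]],"claw":[0,0,0,0,0,0,0,0,0,0]}'
python3 d.py .463 .1 .2
python3 - <<'E'
from h import *
s=arm.get_image("scene")[:,:,::-1]
cv2.imwrite("pics/s4.png",cv2.resize(s[110:300,240:460],None,fx=3,fy=3,interpolation=cv2.INTER_CUBIC))
E
```

```text
clock: 10.9
position: [0.4645, 0.1, 0.1825]
ee_rot: [1.9, -2.502, 0.0]
force: [0.5, -0.1, -6.8]
width: 0.19
gripper_force: 50.0
clock: 11.9
position: [0.4645, 0.1, 0.1997]
ee_rot: [1.9, -2.502, -0.0]
force: [-0.5, -1.0, -6.2]
width: 0.194
gripper_force: 50.0
t 11.9 pos [0.4645 0.1    0.1997] yaw(y) 164.41 z [-0.  0. -1.] F [-0.5 -1.  -6.2] w 0.194 gf 49.96208131313324 slide units [ 0.001  0.005 -0.001]
```

View pics/s4.png

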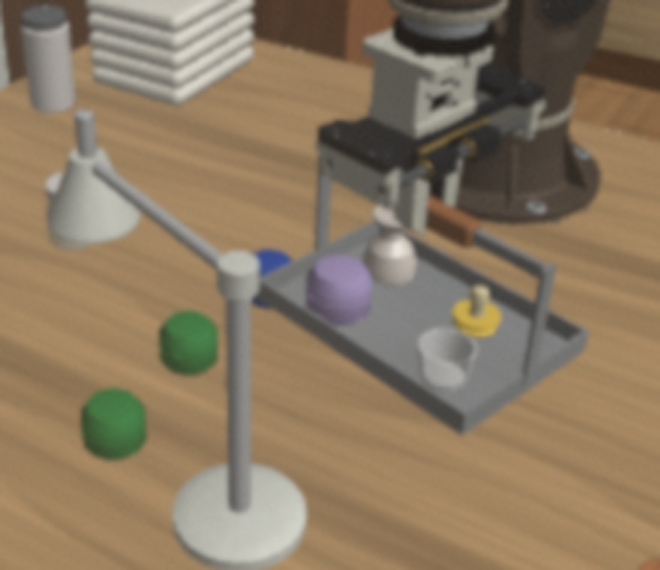

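The tray is up about 99 mm and carries all four things. The shade is well clear at (95,200). As a last check, I'll compare the rim corners with those of a level tray: near (463,415), right (583,332) and left (265,287) in the crop.

```bash
python3 - <<'E'
from h import *
c=np.array([.466,.1035,.121]);y=np.array([np.cos(1.297),np.sin(1.297),0]);x=np.array([y[1],-y[0],0])
for n,(i,j),p in(("near",(1,1),(463,415)),("right",(-1,1),(583,332)),("left",(1,-1),(265,287))):
    print(n,proj("scene",c+i*.08*x+j*.12*y).round(1),(p[0]/3+239.7,p[1]/3+109.7))
E
python3 -m pendant '{"slide":[[0,0,0],[0,0,0],[0,0,0]],"dr":[[0,0,0],[0,0,0],[0,0,0]],"claw":[0,0,0]}'
```

```text
near [394.3 247.9] (394.0333333333333, 248.03333333333336)
right [435.5 219.8] (434.0333333333333, 220.36666666666667)
left [324.6 202.5] (328.0333333333333, 205.36666666666667)
clock: 12.25
position: [0.4646, 0.1, 0.1997]
ee_rot: [1.9, -2.502, -0.0]
force: [-0.0, 0.1, -6.2]
width: 0.195
gripper_force: 50.0
```

```bash
python3 -c "
from cell import arm
print(arm.sign_off())"
```

```text
the job is handed in; nothing more can be done
None
```

The lamp is swung to the robot's right, clear of the tray; the tray is held level within about 0.03 rad and steady about 10 cm above the dresser with all four things in it, and the job is handed in (no verdict was returned).

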